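# Stand up the knocked-over holder and unlatch the blade cassette

### The job

The holder of the vegetable cutter's blade cassette has been knocked over on the kitchen worktop, with the cassette still latched inside. Stand the holder upright on the worktop with the cassette in it; then pinch the cassette's two side catches together and draw it out, leaving the holder standing on the worktop, and finish while still holding the cassette by its pinched catches, upright and still, with its underside at least 5 cm above the holder's top edge. Leave the bottle, the bowl and the tub where they are.

Things in the scene. Friction and masses are not known exactly. Their poses are not given: they have to be found in the camera images.
- holder: Black open-topped box with a weighted steel foot, 0.34 to 0.59 kg, 52 (x) by 56 (y) by 84 mm (z). Origin at the centre of its underside, z towards the open top. It starts lying on its back: +x face down, z level, view slot upward, origin 26 mm above the worktop. Pinched by its two side studs and raised it swings freely and hangs upright (centre of mass well below them).
- stud_left (a point): Tip of the round-headed steel stud (8 mm diameter, 5 mm proud) on the holder's +y side, 73 mm from its underside, midway in x, 33 mm from its middle (66 mm across both studs). 26 mm above the worktop as it lies, 73 mm when it stands.
- stud_right (a point): The same for the stud on the holder's -y side.
- cassette: White plastic blade cassette, 0.1 to 0.16 kg, inside the holder with the same axes: 41 (x) by 47 (y) by 118 mm (z). Origin at the centre of its underside, which rests on the holder's floor, 6 mm above the holder's underside; 1.5 mm play each side. Its top (34 by 25 mm) and the catches' finger plates stand out above the holder's top edge.
- catch_left_plate (a point): Centre of the outer face of the grey finger plate of the +y catch, unpinched: 27 mm from the cassette's middle, 101 mm above its underside (point fixed to the cassette). Plate 24 mm wide (x), 34 mm high (84 to 118 mm above the underside). 54 mm across both plates unpinched, 42 mm pinched. Its nose lower down latches under the holder's lip.
- catch_right_plate (a point): The same for the catch at the cassette's -y side.
- catch_left (a joint): How far the +y catch is pushed in, m: 0 sprung out (latched), 0.006 fully pushed in. The spring needs 4 N to start and 9 N fully in. Clear of the lip from 0.003 to 0.0045, depending on the play.
- catch_right (a joint): The same for the -y catch.
- bottle: Bystander: clear plastic bottle, 60 mm diameter, 150 mm tall, standing. Origin at the centre of its underside.
- bowl: Bystander: steel bowl, 100 mm across, 45 mm high. Origin at the centre of its underside.
- tub: Bystander: open white plastic tub, 85 by 120 by 60 mm. Origin at the centre of its underside.
Things that resemble listed ones, but are neither listed nor needed, are in the scene too. What is shaped like the holder but green is not meant.

How it is judged:
On the way:
1. the holder stands upright on the worktop with the cassette seated in it (angle between holder's own z axis and vertical below 0.08 rad and height (world z) of holder below 0.004 m and linear speed of holder below 0.03 m/s and z of cassette in the frame of holder below 0.012 m and horizontal distance between cassette and holder below 0.006 m), for 0.3 s.
At the end, for the whole second after the job is handed in: The holder stands at rest on the worktop (tilt < 0.08 rad, within 4 mm); the fingers hold the cassette (> 3 N), both catches pinched in over 4 mm, its underside over 130 mm above the worktop, within 0.35 rad of upright, still, not touching the holder (angle between holder's own z axis and vertical below 0.08 rad and height (world z) of holder below 0.004 m and linear speed of each of holder, cassette below 0.03 m/s and height (world z) of cassette above 0.13 m and angle between cassette's own z axis and vertical below 0.35 rad and contact force between cassette and holder below 0.2 N and contact force between the fingers and cassette above 3 N and value of joint each of catch_left, catch_right above 0.004 m); the arm keeps its last pose, push and grip.
It fails at once if the bottle is pushed away or tipped (distance of bottle from where it was at the start of the episode above 0.03 m or angle between bottle's own z axis and vertical above 0.3 rad).
It fails at once if the bowl is pushed away or tipped (distance of bowl from where it was at the start of the episode above 0.03 m or angle between bowl's own z axis and vertical above 0.3 rad).
It fails at once if the tub is pushed away or tipped (distance of tub from where it was at the start of the episode above 0.03 m or angle between tub's own z axis and vertical above 0.3 rad).
It also fails if it takes over 48 s, if anything falls off the work surface, if the arm or the gripper's body presses on something with over 40 N, if the wrist force passes 120 N, or if a joint passes its speed limit or range.

### The arm

A 6-joint arm with a two-finger parallel gripper is mounted at the origin on the work surface. World frame = base frame: x ahead of the robot, y to its left, z up, the work surface at z = 0. Lengths are in m, angles in rad, forces in N, time in s.
With the tool pointing down it reaches from about 0.225 to 0.875 m from the base axis. Payload 3.4 kg.
Tool frame: the origin (TCP) lies on the centre line of the jaws, within the pads' length; the fingertips stand 11 mm ahead of it and the grasp point (between the pads) lies 8 mm behind it; z points along the fingers, y is the line along which they close (so a half turn about z gives the same grasp; the last joint's range is limited). The gripper opens to 85 mm and grips with 20 to 120 N. Pads are 22 mm wide; open, the fingers measure 114 mm over their backs; the gripper's body (76 mm by 85 mm) begins 54 mm behind the grasp point. The pads swing forward as they close: fully open they stand 13 mm farther back than shut.
Start: joints at [-1.374, 0.276, 1.505, -0, 1.361, -0.121], TCP at [0.18, -0.546, 0.242] pointing down, gripper open.
Joint ranges: [-2.89, 2.89], [-0.75, 2.08], [0.22, 2.7], [-1.18, 4.32], [0.11, 2.71], [-2.7, 2.7]. Speed limits (rad/s): [2.57, 2.57, 3.14, 3.14, 3.14, 3.14].

### API

Orientations are given as a unit quaternion [w, x, y, z].
In Python, from rig import manip, eyes, job gives the robot as it stands.
- The arm moves only by the tool drive_tool, never from a script. Its argument "rows" is a list of rows, each a list of 3 entries, a list of its own where there are three numbers: the turn, a rotation vector about the world's x, y, z in rad, then the shift along the world's x, y, z in cm, then the finger opening in cm, from 0 to 8.54. A call has 1 to 8 rows; each row shifts and turns the commanded pose from where the row before left it; what a row does not reach is not made up. A row lasts 1/8 s, in which the tool goes at most 62.5 mm and 10.7 degrees, less where a joint would pass 70% of its speed; a pose out of reach is approached as far as the arm can. A call is refused whole if a number of a shift passes 6.25 or a number of a turn 0.188, either way. A call with a gripper value outside its range is refused whole. The fingers move at their own pace and stop on an object; "force" is the grip in N (left out, the last holds). Time passes only in rows, so rows that do not move let the fingers close. It gives the time, the measured TCP pose, the force, the opening and the grip force at its end, in the units of the state.
- manip.get_state(): the state, without advancing time (a new reading comes with each control period).
- eyes.get_image(name): name is "side" or "top"; returns the picture (420x560x3 uint8, red, green, blue); there is no depth.
- eyes.get_calibration(name): a dict with "camera_matrix" (3x3 intrinsics, pixels), "k1" (the pictures are not rectified: a ray, as slopes to the right and down, at radius r is drawn at 1 + k1 r^2 times it, then the intrinsics apply), "view" (4x4, takes a point from world to camera coordinates). Camera axes: x right, y up, looking along -z (the intrinsics and any distortion apply to the point x, -y, -z); pixel columns grow to the right and rows downward; lengths in m; the calibration is good to about 2 mm. A picture is of the moment at which its call begins. get_calibration takes no time and is no camera call.
- job.sign_off(): hands the job in; it is judged then, once.
The state is a dict: "clock": time; "qpos": joint angles; "qd": joint speeds; "effort": joint torques, N m; "position": TCP position; "ee_rot": TCP orientation; "contact_force": force on the tool from outside, world axes, zero at the start; "moment": the same for the moment, N m; "width": finger opening in m; "gripper_force": force on a finger pad.
Only numpy, scipy, OpenCV 4.12 (cv2) and the standard library are available. Lean on these libraries where they do the work, as an engineer would, in place of code of your own. Each camera call takes 0.05 s, during which the arm holds its last target. There are 200 camera calls.

## Working session

There is one attempt and no reset: what is moved stays moved. The work goes in short steps, Python scripts to look and compute and a tool call to move; the robot and the scene stay as the last step left them, time stands still between calls to the robot, and variables do not carry over. Pictures are saved under pics/ and viewed, at most 10 in all, crops included, and the job is handed in when it is done.

Besides the shell and the picture viewer there is one more tool, called after "Request:" as name([rows], argument=value, ...), one row to a line, values as JSON. drive_tool: Moves the arm, as the interface text tells. Its arguments: {"type":"object","properties":{"rows":{"type":"array"},"force":{"type":"number"}},"required":["rows"]}

```bash
mkdir -p pics; ls; python3 - <<'E'
from rig import manip, eyes, job
import cv2,json
print(manip.get_state())
for n in("top","side"):
    cv2.imwrite(f"pics/{n}0.png",eyes.get_image(n)[:,:,::-1]); print(eyes.get_calibration(n))
E
```

```text
pics
{'clock': 0.0, 'qpos': array([-1.37398477e+00,  2.76583020e-01,  1.50612197e+00,  1.48543351e-05,
        1.36067571e+00, -1.21027981e-01]), 'qd': array([-0.00096255,  0.00014047,  0.00155951,  0.00092536,  0.00246089,
       -0.00101657]), 'effort': array([ 2.10095241e-03, -4.16772330e+01, -2.45806861e+01, -2.57083066e-04,
        1.09217656e-02,  1.87600796e-05]), 'position': array([ 0.17958311, -0.54571573,  0.24145096]), 'ee_rot': array([-8.93656636e-04,  9.87398660e-01,  1.58250078e-01, -2.66108199e-05]), 'contact_force': array([-0.13022073,  0.56883407, -0.43862581]), 'moment': array([ 0.01129159, -0.01764451, -0.01608134]), 'gripper_force': 0.0, 'width': 0.08557862016738821}
{'camera_matrix': array([[436.72769947,   0.        , 275.67790547],
       [  0.        , 436.72769947, 208.47603127],
       [  0.        ,   0.        ,   1.        ]]), 'k1': -0.0884536735099515, 'view': array([[-0.01656768, -0.99976423, -0.01403545,  0.03079107],
       [ 0.99664625, -0.01763781,  0.0799072 , -0.62357299],
       [-0.08013592, -0.01266451,  0.99670349, -0.87233824],
       [ 0.        ,  0.        ,  0.        ,  1.        ]])}
{'camera_matrix': array([[465.10022646,   0.        , 278.25252172],
       [  0.        , 465.10022646, 216.61605381],
       [  0.        ,   0.        ,   1.        ]]), 'k1': -0.09624683378643104, 'view': array([[ 0.99118658, -0.13225639, -0.00757697, -0.61993421],
       [ 0.08705925,  0.60721467,  0.78975378, -0.09902006],
       [-0.09984913, -0.783453  ,  0.61337717, -0.96098739],
       [ 0.        ,  0.        ,  0.        ,  1.        ]])}
```

View pics/top0.png

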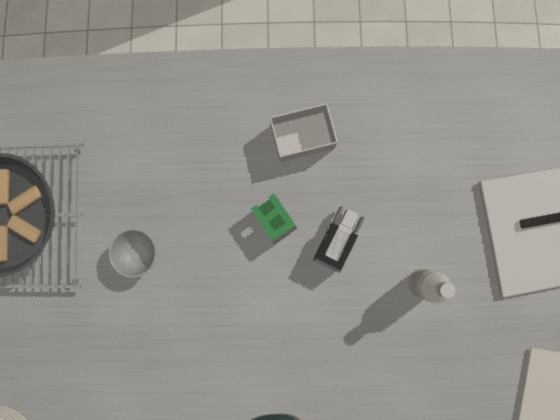

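View pics/side0.png

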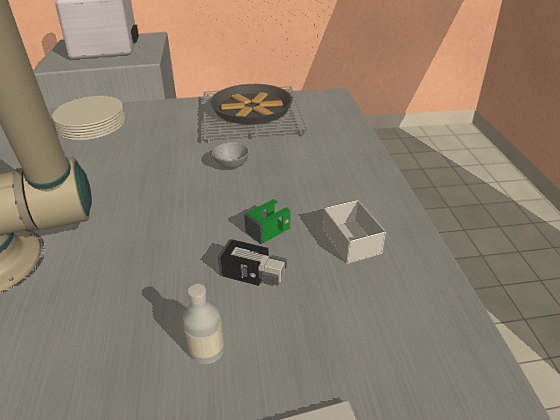

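Candidates: the black holder with the white cassette (top 338,243; side 252,262) and the green look-alike (top 273,218; side 268,222). The tub is at top (304,132), the bowl at (132,254) and the bottle at (435,287). I choose the black one and check it in a close crop of both views.

```bash
python3 - <<'E'
import cv2,numpy as np
a=cv2.imread("pics/top0.png")[190:290,290:390]; b=cv2.imread("pics/side0.png")[225:300,210:300]
a=cv2.resize(a,(400,400),interpolation=cv2.INTER_CUBIC)
b=cv2.resize(b,(400,333),interpolation=cv2.INTER_CUBIC)
b=cv2.copyMakeBorder(b,0,67,0,0,0)
cv2.imwrite("pics/crop0.png",np.hstack([a,b]))
E
```

```text
(no output)
```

View pics/crop0.png

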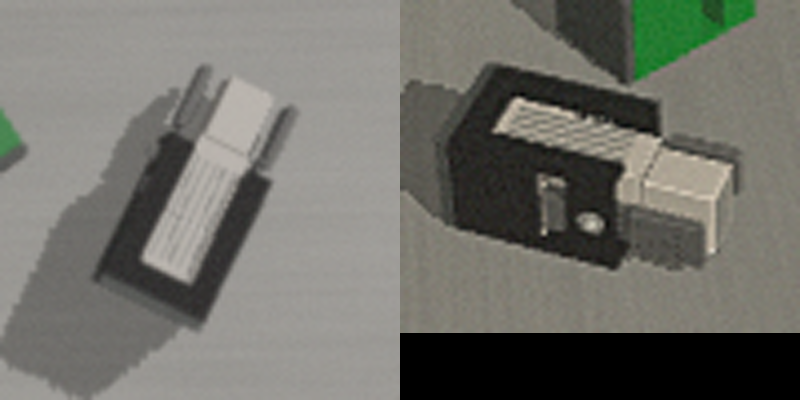

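The crop confirms it: black holder with white ribbed cassette, view slot up. In the side crop its near stud is at (592,222), and the cassette points up-right in the top view. Next I fit its pose and the bystanders' positions.

```bash
cat > h.py <<'E'
import numpy as np
from rig import manip, eyes, job
from scipy.optimize import least_squares
from scipy.spatial.transform import Rotation as R
C={n:eyes.get_calibration(n) for n in("top","side")}
def proj(n,P):
    c=C[n]; p=np.atleast_2d(P)@c["view"][:3,:3].T+c["view"][:3,3]
    s=np.c_[p[:,0],-p[:,1]]/(-p[:,2:]); s=s*(1+c["k1"]*(s**2).sum(1,keepdims=True))
    K=c["camera_matrix"]; return s*[K[0,0],K[1,1]]+[K[0,2],K[1,2]]
def ground(n,uv,z): return least_squares(lambda x:(proj(n,[x[0],x[1],z])-uv).ravel(),[.5,0]).x
def togo(pos,Rm):
    s=manip.get_state(); q=s["ee_rot"]; r=R.from_quat(np.r_[q[1:],q[0]])
    print("shift cm",np.round((np.array(pos)-s["position"])*100,2),"turn",np.round((R.from_matrix(Rm)*r.inv()).as_rotvec(),3))
def pic(n,f,box,size):
    import cv2
    x0,y0,x1,y1=box; im=eyes.get_image(n); full=im.copy()
    im=cv2.resize(im[y0:y1,x0:x1,::-1],size,interpolation=cv2.INTER_CUBIC); cv2.imwrite("pics/"+f,im); return full
E
python3 - <<'E'
from h import *
H=lambda p,l:np.array([p[0]+np.cos(p[2])*l[2]-np.sin(p[2])*l[1],p[1]+np.sin(p[2])*l[2]+np.cos(p[2])*l[1],.026-l[0]])
h=.028
ob=[("top",(-.026,h,0),(97,276)),("top",(-.026,-h,0),(200,320)),("top",(-.026,h,.084),(163,135)),("top",(-.026,-h,.084),(270,178)),
("side",(.0,-.033,.073),(192,222)),("side",(-.026,h,.084),(257,100)),("side",(.026,-h,.084),(217,268)),("side",(.026,-h,0),(52,224)),("side",(-.026,h,0),(95,64))]
def px(n,c): return np.array([290+c[0]/4,190+c[1]/4]) if n=="top" else np.array([210,225])+np.array(c)/4.444
f=lambda p:np.concatenate([(proj(n,H(p,l))[0]-px(n,c)) for n,l,c in ob])
s=least_squares(f,[.55,-.1,-.5],loss="soft_l1");p=s.x
print(p,np.round(f(p).reshape(-1,2),1))
print("stud mid",H(p,(0,0,.073)),"studs",H(p,(0,.033,.073)),H(p,(0,-.033,.073)))
for a,uv,z in(("bottle",(447,290),.15),("bowl",(132,254),.03),("tub",(304,132),.03),("green",(273,218),.03)):print(a,ground("top",uv,z))
a=.35; zh=np.array([np.cos(p[2]),np.sin(p[2]),0]); yh=np.array([-zh[1],zh[0],0])
tz=np.sin(a)*zh-np.cos(a)*np.array([0,0,1]); 
for y in(yh,-yh):
    togo(H(p,(0,0,.073)),np.c_[np.cross(y,tz),y,tz])
E
```

```text
[ 0.50722156 -0.07852295 -0.45967853] [[-0.7  0.4]
 [-0.8  1.5]
 [ 0.7 -2.8]
 [-0.5 -1.5]
 [-0.2  1.7]
 [ 1.   0.1]
 [ 0.9  0.3]
 [-1.2  0.5]
 [-1.7 -0.5]]
stud mid [ 0.5726438  -0.11091013  0.026     ] studs [ 0.58728458 -0.08133569  0.026     ] [ 0.55800302 -0.14048457  0.026     ]
bottle [ 0.46448832 -0.28105875]
bowl [0.53485658 0.31734158]
tub [ 0.78196207 -0.04144004]
green [0.60422233 0.0258303 ]
shift cm [ 39.31  43.48 -21.55] turn [-0.445  0.03   2.335]
shift cm [ 39.31  43.48 -21.55] turn [-0.027 -0.358 -0.77 ]
```

Request:
drive_tool([
  [[-0.003,-0.045,-0.096],[3.5,3.8,0],8.5],
  [[-0.003,-0.045,-0.096],[3.5,3.8,0],8.5],
  [[-0.003,-0.045,-0.096],[3.5,3.8,0],8.5],
  [[-0.003,-0.045,-0.096],[3.5,3.8,0],8.5],
  [[-0.003,-0.045,-0.096],[3.5,3.8,0],8.5],
  [[-0.003,-0.045,-0.096],[3.5,3.8,0],8.5],
  [[-0.003,-0.045,-0.096],[3.5,3.8,0],8.5],
  [[-0.003,-0.045,-0.096],[3.5,3.8,0],8.5],
])

```text
clock: 1.1
position: [0.4602, -0.2409, 0.2422]
ee_rot: [0.039, 0.958, -0.226, 0.171]
contact_force: [0.6, -0.3, -0.6]
width: 0.0849
gripper_force: 0.0
```

Request:
drive_tool([
  [[0,0,0],[4,4.5,-1],8.5],
  [[0,0,0],[4,4.5,-1],8.5],
  [[0,0,0],[3,3.5,-1],8.5],
  [[0,0,0],[0,0,-3],8.5],
  [[0,0,0],[0,0,-3],8.5],
  [[0,0,0],[0,0,0],8.5],
])

```text
clock: 1.85
position: [0.5673, -0.1163, 0.1492]
ee_rot: [0.039, 0.959, -0.224, 0.167]
contact_force: [0.1, -0.2, 0.6]
width: 0.085
gripper_force: 0.0
```

```bash
cat >> h.py <<'E'
MID=np.array([.5726,-.1109,.026]); YAW=-.46
def tool(a,yaw=YAW):
    zh=np.array([np.cos(yaw),np.sin(yaw),0]); y=-np.array([-zh[1],zh[0],0]); tz=np.sin(a)*zh-np.cos(a)*np.array([0,0,1])
    return np.c_[np.cross(y,tz),y,tz]
E
python3 - <<'E'
from h import *
togo(MID,tool(.35)); s=manip.get_state(); print(s["clock"],s["position"],s["qpos"])
pic("top","t1.png",(270,170,410,290),(700,600))
pic("side","s1.png",(160,150,370,310),(788,600))
E
```

```text
shift cm [  0.53   0.54 -12.32] turn [-0.002 -0.005 -0.002]
1.85 [ 0.56734693 -0.11628461  0.14921353] [-0.28701014  0.20990695  1.90835873 -0.09095586  0.68523197  1.80214973]
```

View pics/s1.png

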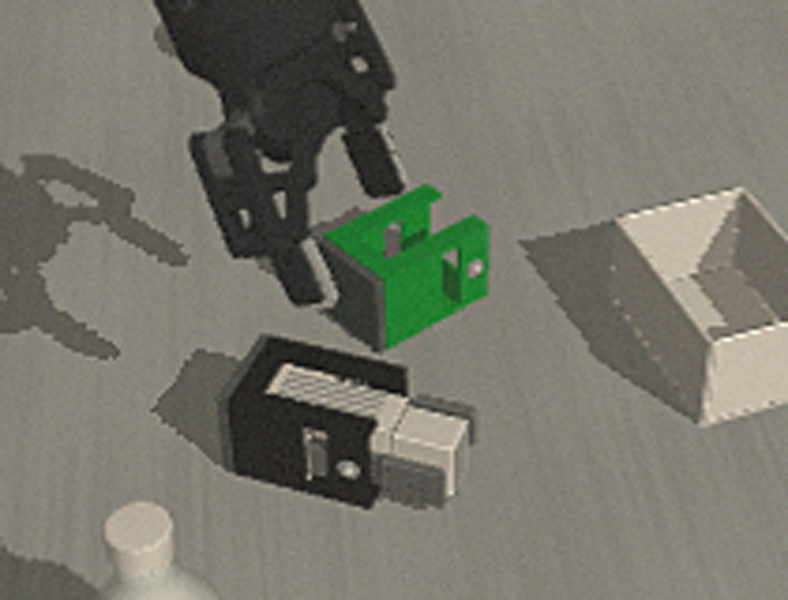

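The tool hovers over the holder with its tilt in the right sense. The near fingertip is at about side (243,231), the far one at (262,201), and the stud at (252.7,275.3). I use these to find the real fingertip depth.

```bash
python3 - <<'E'
from h import *
s=manip.get_state(); T=s["position"]; M=tool(.35)
for d in(.011,.005,0,-.005): print(d,[proj("side",T+d*M[:,2]+k*.047*M[:,1])[0].round(1) for k in(1,-1)])
yh=-M[:,1]; zh=np.array([np.cos(YAW),np.sin(YAW),0])
for dz in(-.004,0,.004): print(proj("side",MID-.033*yh+dz*zh)[0])
E
```

```text
0.011 [array([248.1, 237.7]), array([266.6, 206.8])]
0.005 [array([246.9, 234.9]), array([265.5, 204.2])]
0 [array([245.8, 232.6]), array([264.6, 202. ])]
-0.005 [array([244.7, 230.3]), array([263.7, 199.7])]
[251.0223442  276.19048499]
[252.96416772 276.66018582]
[254.91066608 277.13078016]
```

Request:
drive_tool([
  [[0,0,0],[0.75,0.5,-3],8.5],
  [[0,0,0],[0,0,-3],8.5],
  [[0,0,0],[0,0,-2.5],8.5],
  [[0,0,0],[0,0,-2],8.5],
  [[0,0,0],[0,0,-1.5],8.5],
  [[0,0,0],[0,0,-1],8.5],
  [[0,0,0],[0,0,0],8.5],
])

```text
clock: 2.82
position: [0.5776, -0.1126, 0.0227]
ee_rot: [0.039, 0.959, -0.224, 0.171]
contact_force: [0.1, 0.0, 0.3]
width: 0.0841
gripper_force: 0.0
```

```bash
python3 - <<'E'
from h import *
togo(MID+.007*tool(.35)[:,2],tool(.35))
pic("side","s2.png",(190,190,310,290),(720,600))
E
```

```text
shift cm [-0.28  0.07 -0.32] turn [-0.     0.003 -0.001]
```

View pics/s2.png

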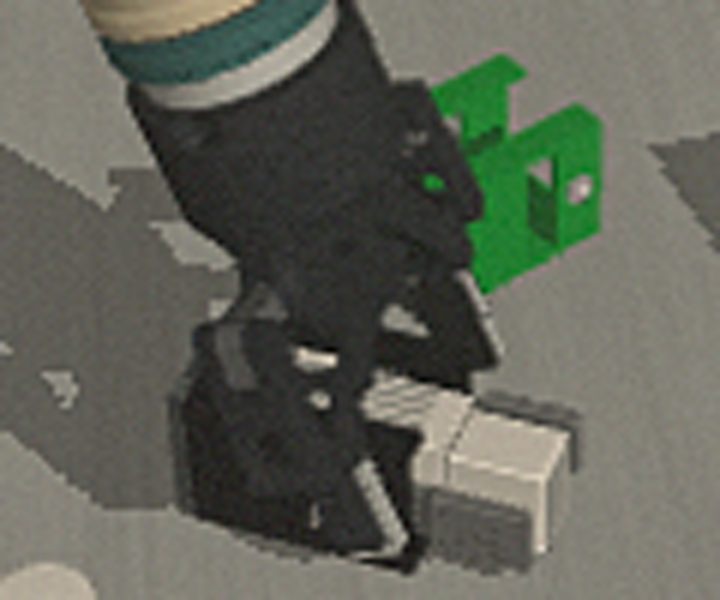

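Both fingers straddle the holder; the near pad covers the stud's location (crop 376,512). I make a small correction and close.

Request:
drive_tool([
  [[0,0,0],[-0.3,0.1,-0.3],8.5],
  [[0,0,0],[0,0,0],6.0],
  [[0,0,0],[0,0,0],6.0],
  [[0,0,0],[0,0,0],6.0],
  [[0,0,0],[0,0,0],6.0],
], force=50)

```text
clock: 3.5
position: [0.5736, -0.1112, 0.0206]
ee_rot: [0.039, 0.959, -0.224, 0.171]
contact_force: [-6.7, 0.8, 12.0]
width: 0.0615
gripper_force: 51.2
```

Width is 61.5 mm where the studs need 66 mm, so one pad probably missed its stud. I'll look.

```bash
python3 - <<'E'
from h import *
s=manip.get_state();print(s["position"],s["width"],s["contact_force"],s["moment"])
import cv2
a=eyes.get_image("side")[210:290,210:290,::-1]; b=eyes.get_image("top")[195:275,300:380,::-1]
cv2.imwrite("pics/c3.png",np.hstack([cv2.resize(k,(400,400),interpolation=cv2.INTER_CUBIC) for k in(a,b)]))
E
```

```text
[ 0.573612   -0.11124836  0.02057531] 0.06150827672927719 [-6.71539136  0.83692072 12.04989879] [ 0.02838554  0.45635171 -0.05525913]
```

View pics/c3.png

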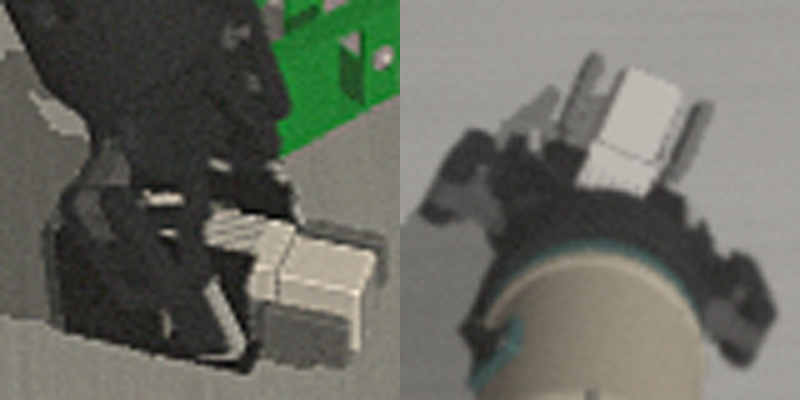

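```bash
python3 - <<'E'
from h import *
T=manip.get_state()["position"]; M=tool(.35); tz=M[:,2]; y=M[:,1]; zh=np.array([np.cos(YAW),np.sin(YAW),0]); up=np.array([0,0,1.])
perp=np.cos(.35)*zh+np.sin(.35)*up
for uv in((258,280),(252,267)):
  for w in(.031,.036):
    f=lambda v:(proj("side",T+v[0]*tz+v[1]*perp+w*y)[0]-uv)
    print(uv,w,least_squares(f,[0,0.01],x_scale=.001).x)
print(proj("side",T+.033*y), (T-MID)@zh,(T-MID)@y, (MID-T)@tz,(MID-T)@perp)
E
```

```text
(258, 280) 0.031 [0.00539407 0.00672753]
(258, 280) 0.036 [0.00092521 0.01058899]
(252, 267) 0.031 [-0.02786073  0.00720339]
(252, 267) 0.036 [-0.03204495  0.01106078]
[[253.61432766 278.73574191]] 0.0010494838423665978 -0.00012595890122518374 -0.005460995484154263 0.0008762012398456231
```

By my calibration estimate the stud sits 6 to 10 mm inside the fingertips. I lift a little and check the force and the swing.

Request:
drive_tool([
  [[0,0,0],[0,0,0.5],6.0],
  [[0,0,0],[0,0,1],6.0],
  [[0,0,0],[0,0,1.5],6.0],
  [[0,0,0],[0,0,1.5],6.0],
  [[0,0,0],[0,0,1.5],6.0],
  [[0,0,0],[0,0,1.5],6.0],
  [[0,0,0],[0,0,0],6.0],
  [[0,0,0],[0,0,0],6.0],
])

```text
clock: 4.6
position: [0.5731, -0.1109, 0.0932]
ee_rot: [0.039, 0.959, -0.224, 0.169]
contact_force: [1.0, -0.7, -8.5]
width: 0.0611
gripper_force: 55.5
```

```bash
python3 - <<'E'
from h import *
s=manip.get_state();print(s["position"],s["width"],s["contact_force"],s["moment"])
import cv2
a=eyes.get_image("side")[190:290,200:300,::-1]; b=eyes.get_image("top")[185:285,290:390,::-1]
cv2.imwrite("pics/c4.png",np.hstack([cv2.resize(k,(400,400),interpolation=cv2.INTER_CUBIC) for k in(a,b)]))
E
```

```text
[ 0.57308568 -0.1109122   0.09323525] 0.06105869238925333 [ 1.01155281 -0.71658276 -8.54775753] [ 0.20509662  0.38671837 -0.00722481]
```

View pics/c4.png

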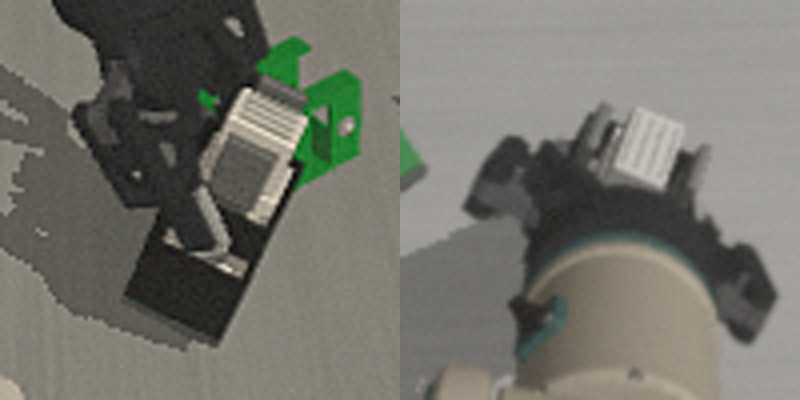

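The holder lifted and swung most of the way, but stopped about 27° short of upright in the side view (foot at crop 170,320; cassette at 255,140). I'll tilt the tool's body further away and ease the grip; both help whether friction or contact is the cause.

Request:
drive_tool([
  [[0,0,0],[0,0,1],6.0],
  [[-0.044,-0.09,0],[0,0,0.5],6.0],
  [[-0.044,-0.09,0],[0,0,0],6.0],
  [[0,0,0],[0,0,0],6.0],
  [[0,0,0],[0,0,0],6.0],
  [[0,0,0],[0,0,0],6.0],
], force=30)

```text
clock: 5.45
position: [0.5759, -0.1119, 0.1104]
ee_rot: [0.061, 0.937, -0.219, 0.267]
contact_force: [-0.1, -0.8, -6.6]
width: 0.0608
gripper_force: 55.5
```

```bash
python3 - <<'E'
from h import *
s=manip.get_state();print(s["position"],s["width"],s["contact_force"],s["moment"],s["qpos"])
import cv2
a=eyes.get_image("side")[190:290,200:300,::-1]; b=eyes.get_image("top")[185:285,290:390,::-1]
cv2.imwrite("pics/c5.png",np.hstack([cv2.resize(k,(400,400),interpolation=cv2.INTER_CUBIC) for k in(a,b)]))
E
```

```text
[ 0.57592014 -0.11187636  0.11040291] 0.060833351508212015 [-0.09160982 -0.84662563 -6.57183262] [ 0.33502404  0.69813819 -0.03353538] [-0.24398835  0.23410196  2.11371837 -0.42082714  0.27227333  2.16231716]
```

View pics/c5.png

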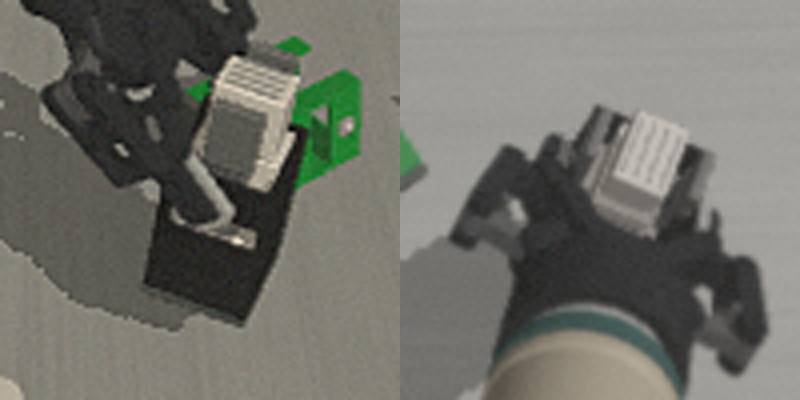

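The holder followed the tool and now leans roughly 15° (foot edge from crop (147,283) to (243,323)). I move slightly outward to keep joint 5 off its limit and work out the lean numerically.

```bash
python3 - <<'E'
from h import *
s=manip.get_state(); T=s["position"]; M=tool(.35+.2); S=T-.0055*M[:,2]; zh=np.array([np.cos(YAW),np.sin(YAW),0]); up=np.array([0,0,1.]); yh=-M[:,1]
def P(th,l,o): # lean th toward +zh
    X=np.cos(th)*zh-np.sin(th)*up; Z=np.sin(th)*zh+np.cos(th)*up
    return S+o[0]*zh+o[1]*up+l[0]*X+l[1]*yh+(l[2]-.073)*Z
ob=[((-.026,-.028,0),(147,283)),((.026,-.028,0),(243,323))]
f=lambda v:np.r_[np.concatenate([proj("side",P(v[0],l,v[1:]))[0]-np.array([200+c[0]/4,190+c[1]/4]) for l,c in ob]),v[1:]/.003]
r=least_squares(f,[.3,0,0]);print(r.x,f(r.x).round(2),S)
print("near bottom corner z",P(r.x[0],(.026,0,0),r.x[1:]),P(r.x[0],(-.026,0,0),r.x[1:]))
E
```

```text
[0.16661824 0.00165475 0.00299033] [-0.92  0.88  0.31  0.06  0.55  1.  ] [ 0.57266556 -0.11046692  0.11459473]
near bottom corner z [ 0.58627458 -0.11720949  0.04128396] [ 0.54032513 -0.09444389  0.04990808]
```

Request:
drive_tool([
  [[0,0,0],[1.5,-1,0],6.0],
  [[0,0,0],[2,-1,0],6.0],
  [[0,0,0],[1.5,-1,0],6.0],
  [[0,0,0],[0,0,0],6.0],
  [[0,0,0],[0,0,0],6.0],
])

```text
clock: 6.18
position: [0.6229, -0.141, 0.1085]
ee_rot: [0.061, 0.937, -0.219, 0.264]
contact_force: [0.2, 0.2, -5.7]
width: 0.0611
gripper_force: 55.5
```

```bash
python3 - <<'E'
from h import *
s=manip.get_state();print(s)
E
```

```text
{'clock': 6.175, 'qpos': array([-0.28078041,  0.29919994,  2.0117847 , -0.31220023,  0.30172941,
        2.02234664]), 'qd': array([ 0.00350878, -0.00643175,  0.01930675,  0.00060536,  0.00252651,
       -0.00223392]), 'effort': array([-2.48636920e-01, -4.20663965e+01, -2.35849196e+01, -5.66040650e-01,
       -3.98223102e+00, -9.64278326e-03]), 'position': array([ 0.62289874, -0.14099676,  0.10847393]), 'ee_rot': array([ 0.06107027,  0.93727001, -0.21887989,  0.26436139]), 'contact_force': array([ 0.1861059 ,  0.19431168, -5.71567082]), 'moment': array([0.40108262, 0.78021098, 0.01593855]), 'gripper_force': 55.54320752620697, 'width': 0.06113999298206218}
```

The lean is about 10° and the front foot edge is 39 mm up. Lowering will right the holder on that edge.

Request:
drive_tool([
  [[0,0,0],[0,0,-1.2],6.0],
  [[0,0,0],[0,0,-1.2],6.0],
  [[0,0,0],[0,0,-0.8],6.0],
  [[0,0,0],[0,0,0],6.0],
  [[0,0,0],[0,0,0],6.0],
])

```text
clock: 6.8
position: [0.624, -0.141, 0.0772]
ee_rot: [0.061, 0.937, -0.218, 0.266]
contact_force: [-0.3, -0.2, -6.4]
width: 0.0608
gripper_force: 55.5
```

Request:
drive_tool([
  [[0,0,0],[0,0,-0.3],6.0],
  [[0,0,0],[0,0,-0.2],6.0],
  [[0,0,0],[0,0,0],6.0],
])

```text
clock: 7.18
position: [0.6259, -0.1418, 0.0743]
ee_rot: [0.061, 0.936, -0.218, 0.268]
contact_force: [-1.3, -1.3, 3.0]
width: 0.0611
gripper_force: 56.0
```

```bash
python3 - <<'E'
from h import *
s=manip.get_state();print(s["qpos"],s["contact_force"],s["moment"],s["position"])
E
```

```text
[-0.28115828  0.35504698  2.05123381 -0.45791574  0.20586674  2.17186696] [-1.3481446  -1.30834877  2.96461659] [-0.10787885  0.14491715 -0.21872206] [ 0.62588818 -0.14177631  0.07430401]
```

Touchdown at TCP height about 75 mm. I press gently a little more.

Request:
drive_tool([
  [[0,0,0],[0,0,-0.2],6.0],
  [[0,0,0],[0,0,-0.2],6.0],
  [[0,0,0],[0,0,0],6.0],
  [[0,0,0],[0,0,0],6.0],
])

```text
clock: 7.68
position: [0.629, -0.143, 0.0741]
ee_rot: [0.061, 0.935, -0.218, 0.272]
contact_force: [-3.7, -4.2, 16.1]
width: 0.0609
gripper_force: 56.6
```

The force rises without the tool sinking, so I ease off and release. From a lean this small, with its weight low down, it settles upright.

Request:
drive_tool([
  [[0,0,0],[0,0,0.3],6.0],
  [[0,0,0],[0,0,0],6.0],
  [[0,0,0],[0,0,0],8.5],
  [[0,0,0],[0,0,0],8.5],
  [[0,0,0],[0,0,0],8.5],
  [[0,0,0],[0,0,0],8.5],
  [[0,0,0],[0,0,0],8.5],
])

```text
clock: 8.55
position: [0.6242, -0.1411, 0.0712]
ee_rot: [0.061, 0.937, -0.219, 0.266]
contact_force: [0.2, -0.2, 0.3]
width: 0.0851
gripper_force: 0.0
```

```bash
python3 - <<'E'
from h import *
s=manip.get_state();print(s["width"],s["contact_force"],s["moment"],s["position"])
import cv2
a=eyes.get_image("side")[180:300,220:320,::-1]; b=eyes.get_image("top")[170:290,300:400,::-1]
cv2.imwrite("pics/c6.png",np.hstack([cv2.resize(k,(400,480),interpolation=cv2.INTER_CUBIC) for k in(a,b)]))
E
```

```text
0.08505564953902768 [ 0.2260883  -0.1883399   0.31457522] [ 0.05047693  0.24084997 -0.02263139] [ 0.62424238 -0.14113528  0.0712185 ]
```

View pics/c6.png

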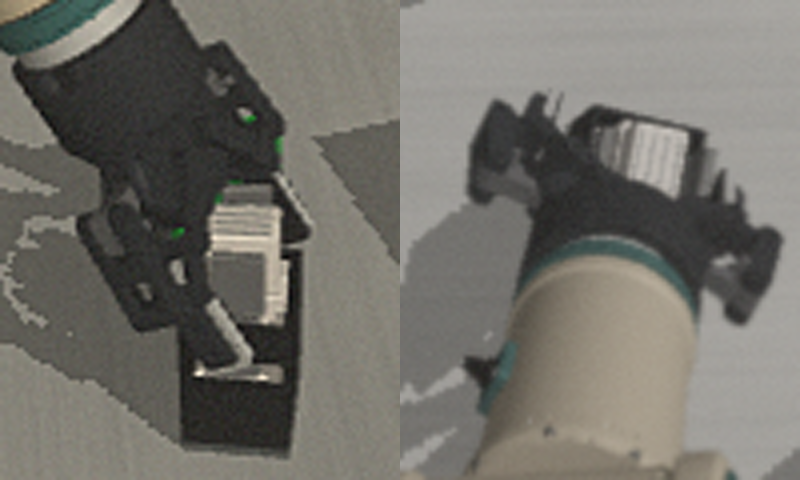

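The holder stands upright with the cassette seated (foot edge level near (235,452)). I back out along the tool axis.

Request:
drive_tool([
  [[0,0,0],[-0.7,0.35,1.28],8.5],
  [[0,0,0],[-1.4,0.7,2.56],8.5],
  [[0,0,0],[-1.4,0.7,2.56],8.5],
  [[0,0,0],[-1.9,0.9,3.5],8.5],
  [[0,0,0],[-1.9,0.9,3.5],8.5],
  [[0.044,0.09,0],[-1,0.5,2],8.5],
  [[0.066,0.135,0],[-1,0.5,2],8.5],
  [[0.066,0.135,0],[-1,0.5,0],8.5],
])

```text
clock: 9.65
position: [0.5219, -0.0906, 0.2486]
ee_rot: [0.016, 0.971, -0.226, 0.075]
contact_force: [-0.4, -0.2, -1.3]
width: 0.085
gripper_force: 0.0
```

Request:
drive_tool([
  [[0.066,0.135,0],[-5,3,0],8.5],
  [[0,0,0],[-5,3,0],8.5],
  [[0,0,0],[0,0,0],8.5],
])

```text
clock: 10.02
position: [0.4175, -0.029, 0.2448]
ee_rot: [-0.0, 0.974, -0.227, -0.001]
contact_force: [1.2, -1.2, 0.2]
width: 0.085
gripper_force: 0.0
```

```bash
python3 - <<'E'
from h import *
s=manip.get_state();print(s["position"],s["contact_force"]);togo([.63,-.145,.25],tool(0))
import cv2
a=eyes.get_image("side")[200:300,220:310,::-1]; b=eyes.get_image("top")[160:260,310:400,::-1]
cv2.imwrite("pics/c7.png",np.hstack([cv2.resize(k,(400,444),interpolation=cv2.INTER_CUBIC) for k in(a,b)]))
E
```

```text
[ 0.4175048  -0.02904583  0.24482286] [ 1.24313838 -1.19764815  0.21652309]
shift cm [ 21.25 -11.6    0.52] turn [-0.001 -0.002 -0.003]
```

View pics/c7.png

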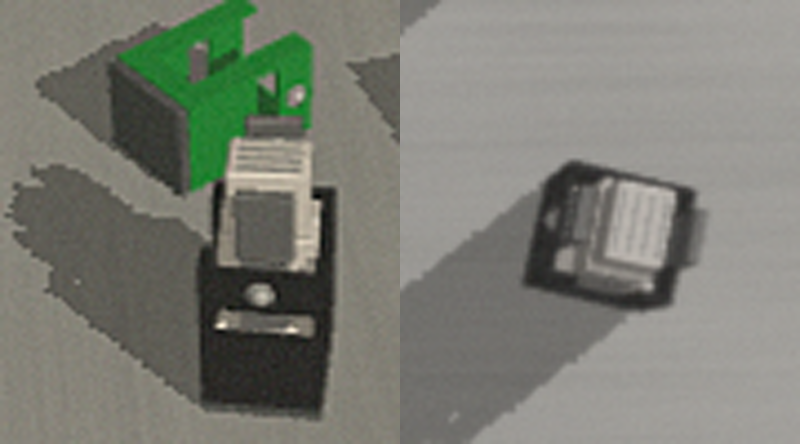

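The holder stands free, cassette latched, and its yaw has shifted to around -10°. In the crop, the right plate's outer top edge runs (708,208) to (697,268) and the near stud is at (262,294). I fit the pose.

```bash
python3 - <<'E'
from h import *
ob=[("top",(.026,.028,.084),(572,161)),("top",(.026,-.028,.084),(697,191)),("top",(-.026,-.028,.084),(670,308)),
("top",(.012,-.027,.124),(708,209)),("top",(-.012,-.027,.124),(698,267)),("top",(.017,-.0125,.124),(677,188)),("top",(.017,.0125,.124),(618,180)),("top",(-.017,-.0125,.124),(664,264)),
("side",(-.026,-.028,0),(203,405)),("side",(.026,-.028,0),(322,416)),("side",(0,-.033,.073),(262,294)),("side",(-.012,-.027,.09),(234,265)),("side",(.012,-.027,.09),(297,266)),("side",(-.012,-.027,.124),(237,191)),("side",(.012,-.027,.124),(295,192)),("side",(-.026,-.028,.084),(202,255)),("side",(.026,.028,.084),(337,188))]
def px(n,c): return np.array([310+(c[0]-400)/4.444,160+c[1]/4.444]) if n=="top" else np.array([220+c[0]/4.444,200+c[1]/4.444])
H=lambda p,l:np.array([p[0]+np.cos(p[2])*l[0]-np.sin(p[2])*l[1],p[1]+np.sin(p[2])*l[0]+np.cos(p[2])*l[1],l[2]])
for sel in(("top",),("side",),("top","side")):
    o=[k for k in ob if k[0] in sel]
    f=lambda p:np.concatenate([(proj(n,H(p,l))[0]-px(n,c)) for n,l,c in o])
    r=least_squares(f,[.63,-.15,-.2],loss="soft_l1").x; print(sel,r.round(4))
print(f(r).reshape(-1,2).round(1).tolist())
togo([r[0],r[1],.25],tool(0,r[2]))
E
```

```text
('top',) [ 0.6093 -0.1424 -0.2359]
('side',) [ 0.6133 -0.1371 -0.255 ]
('top', 'side') [ 0.6113 -0.1414 -0.2376]
[[-0.7, -1.4], [-0.5, -1.8], [0.1, -1.8], [-0.3, -0.6], [-0.7, -0.9], [-0.5, -0.3], [-0.5, -1.5], [-1.3, 0.7], [0.0, 2.1], [0.2, 1.6], [-0.4, 2.5], [-0.4, -0.6], [-1.3, 0.1], [-1.4, 1.9], [-0.8, 2.5], [-0.9, 4.0], [-0.3, 0.6]]
shift cm [ 18.99 -11.06   0.43] turn [0.001 0.003 0.22 ]
```

Request:
drive_tool([
  [[0,0,0.055],[4.7,-2.7,0],8.5],
  [[0,0,0.055],[4.8,-2.8,0],8.5],
  [[0,0,0.055],[4.8,-2.8,0],8.5],
  [[0,0,0.055],[4.7,-2.7,0],8.5],
  [[0,0,0],[0,0,-3],8.5],
  [[0,0,0],[0,0,-3],8.5],
  [[0,0,0],[0,0,-2],8.5],
  [[0,0,0],[0,0,0],8.5],
])

```text
clock: 11.12
position: [0.611, -0.1412, 0.1631]
ee_rot: [-0.0, 0.993, -0.119, -0.001]
contact_force: [0.1, -0.4, 0.9]
width: 0.085
gripper_force: 0.0
```

```bash
python3 - <<'E'
from h import *
togo([.6113,-.140,.100],tool(0,-.238))
E
```

```text
shift cm [ 0.03  0.12 -6.31] turn [-0.001 -0.002  0.001]
```

Request:
drive_tool([
  [[0,0,0],[0,0.1,-2.5],8.5],
  [[0,0,0],[0,0,-2],8.5],
  [[0,0,0],[0,0,-1.2],8.5],
  [[0,0,0],[0,0,-0.6],8.5],
  [[0,0,0],[0,0,0],8.5],
])

```text
clock: 11.75
position: [0.6115, -0.1399, 0.1026]
ee_rot: [0.0, 0.993, -0.119, 0.001]
contact_force: [-0.5, 0.2, 0.6]
width: 0.0853
gripper_force: 0.0
```

Request:
drive_tool([
  [[0,0,0],[0,0,0],6.0],
  [[0,0,0],[0,0,0],5.4],
  [[0,0,0],[0,0,0],5.0],
  [[0,0,0],[0,0,0],4.6],
  [[0,0,0],[0,0,0],4.0],
  [[0,0,0],[0,0,0],3.6],
  [[0,0,0],[0,0,0],3.6],
  [[0,0,0],[0,0,0],3.6],
], force=40)

```text
clock: 12.75
position: [0.6117, -0.1409, 0.1049]
ee_rot: [0.001, 0.993, -0.119, 0.002]
contact_force: [-3.7, -1.9, 11.9]
width: 0.0372
gripper_force: 36.3
```

The width reads 5 mm under the true 42 mm, the same offset as on the studs, so the catches are fully pinched. I draw it straight up.

Request:
drive_tool([
  [[0,0,0],[0,0,0.5],3.6],
  [[0,0,0],[0,0,0.7],3.6],
  [[0,0,0],[0,0,1],3.6],
  [[0,0,0],[0,0,1],3.6],
  [[0,0,0],[0,0,1],3.6],
  [[0,0,0],[0,0,1],3.6],
])

```text
clock: 13.5
position: [0.6112, -0.1397, 0.1551]
ee_rot: [0.0, 0.993, -0.119, 0.001]
contact_force: [-0.3, -0.4, -0.8]
width: 0.0367
gripper_force: 35.0
```

Request:
drive_tool([
  [[0,0,0],[0,0,1.5],3.6],
  [[0,0,0],[0,0,2],3.6],
  [[0,0,0],[0,0,2],3.6],
  [[0,0,0],[0,0,2],3.6],
  [[0,0,0],[0,0,2],3.6],
  [[0,0,0],[0,0,1.5],3.6],
  [[0,0,0],[0,0,0.5],3.6],
  [[0,0,0],[0,0,0],3.6],
])

```text
clock: 14.5
position: [0.6111, -0.1397, 0.2694]
ee_rot: [0.0, 0.993, -0.119, 0.001]
contact_force: [-0.5, -0.3, -0.9]
width: 0.0372
gripper_force: 35.0
```

Request:
drive_tool([
  [[0,0,0],[0,0,0],3.6],
  [[0,0,0],[0,0,0],3.6],
  [[0,0,0],[0,0,0],3.6],
  [[0,0,0],[0,0,0],3.6],
])

```text
clock: 15.0
position: [0.6111, -0.1397, 0.2691]
ee_rot: [0.0, 0.993, -0.119, 0.0]
contact_force: [-0.3, -0.0, -1.0]
width: 0.0368
gripper_force: 35.0
```

```bash
python3 - <<'E'
from h import *
s=manip.get_state();print(s["position"],s["contact_force"],s["width"],s["gripper_force"],s["clock"])
pic("side","s8.png",(180,60,360,300),(450,600))
T=s["position"]; print(((proj("side",[[T[0],T[1],T[2]-.1],[T[0],T[1],.0],[T[0],T[1],.084]])-[180,60])*2.5).round())
E
```

```text
[ 0.61110988 -0.13974919  0.2690987 ] [-2.93790539e-01 -2.68460764e-04 -1.01547346e+00] 0.0367925017183564 35.00946879386902 15.0
[[250. 387.]
 [251. 558.]
 [251. 478.]]
```

I've used all 10 views, so I check this last picture numerically: bright pixels where the cassette should hang, a clear gap, and dark holder pixels below.

```bash
python3 - <<'E'
from h import *
import cv2
im=eyes.get_image("side").astype(int).mean(2); T=manip.get_state()["position"]
yaw=-.238; xh=np.array([np.cos(yaw),np.sin(yaw),0]); yh=np.array([-xh[1],xh[0],0])
for off in(-.015,0,.015):
    row=[]
    for z in np.arange(0,.30,.012):
        u,v=np.round(proj("side",[T[0],T[1],0]+off*xh-.024*yh+np.array([0,0,z]))[0]).astype(int); row.append(int(im[v-1:v+2,u-1:u+2].mean()))
    print(off,row)
for z in(.02,.15,.22):
    u,v=np.round(proj("side",[T[0],T[1],z]-.024*yh)[0]).astype(int); print(z,u,im[v,u-26:u+27:2].astype(int).tolist())
a,b=cv2.imread("pics/side0.png").astype(int),eyes.get_image("side")[:,:,::-1].astype(int)
for n,(x0,y0,x1,y1) in dict(bottle=(180,285,225,365),bowl=(208,140,250,170),tub=(322,200,386,263)).items(): print(n,abs(a-b)[y0:y1,x0:x1].mean().round(1))
E
```

```text
-0.015 [67, 40, 41, 41, 44, 38, 38, 39, 56, 59, 38, 85, 71, 72, 71, 167, 167, 168, 176, 159, 156, 157, 123, 121, 118]
0 [73, 41, 40, 40, 49, 36, 143, 38, 77, 64, 40, 110, 121, 65, 51, 170, 167, 168, 159, 91, 90, 90, 63, 49, 48]
0.015 [83, 42, 39, 39, 49, 38, 39, 38, 70, 74, 40, 97, 124, 108, 71, 177, 166, 168, 173, 168, 169, 170, 178, 176, 178]
0.02 279 [128, 137, 88, 93, 92, 95, 43, 36, 39, 36, 44, 40, 35, 38, 43, 38, 40, 41, 46, 37, 92, 128, 125, 122, 126, 126, 126]
0.15 279 [57, 55, 58, 60, 80, 68, 71, 69, 74, 75, 74, 69, 72, 67, 76, 104, 130, 125, 121, 125, 121, 128, 126, 121, 127, 130, 125]
0.22 278 [128, 130, 129, 130, 135, 127, 126, 130, 155, 160, 110, 92, 97, 90, 88, 77, 130, 136, 135, 144, 139, 133, 121, 125, 131, 130, 127]
bottle 6.6
bowl 5.4
tub 6.1
```

The cassette hangs with its underside at about 0.17 m. The holder is dark from 0 to 84 mm with its stud at 72 mm, so it is upright, and the bystanders haven't moved. Handing in.

```bash
python3 -c "
from rig import job; print(job.sign_off())"
```

```text
the job is handed in; nothing more can be done
None
```

I handed the job in at about 15 s of 48 s: the holder stands upright, the cassette is held by its pinched catches with its underside about 17 cm up, and the bottle, bowl and tub haven't moved (final state checked from image pixels and gripper readings; no verdict was returned).

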